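# Lift the slide rack out of the staining dish

### The job

The steel slide rack stands in the glass staining dish with its hinged wire handle leaning to one side, a little or a lot. Bring the handle upright, take it in the middle by its blue sleeve with a light grip, lift the rack straight up out of the dish without knocking the glass or touching the slides, and hold it level and still right over the dish, its feet about 6 cm above the rim, for at least three seconds, as one does to let a rack drain. Finish while still holding it there, and leave the dish, its lid, the stain bottle and the tweezers where they stand.

Things in the scene. Friction and masses are not known exactly. Their poses are not given: they have to be found in the camera images.
- dish: Clear glass staining dish, open on top, about 0.65 kg, standing loose on the bench. A tall microscope stands to its right, its eyepieces leaning out toward the robot: come to the dish from the front, not across it. 107 (x) x 111 (y) mm over the rolled rim, 56 mm high; inside 93 (x) x 97 (y) mm, floor 4 mm thick, walls 4 mm. Origin: centre of its underside; z up.
- rack: Stainless steel slide rack standing loose in the dish on four feet, with about 4 mm of play all round; rack, slides and handle together roughly 0.3 to 0.5 kg. 85 (x) x 89 (y, over the handle's legs) mm, end plates at y = -39 and +39 mm, slide tops at 33 mm, pivot tabs up to 62 mm above its feet. Origin: centre of its underside, at the level of the feet; z up.
- slides: The ten glass slides, fixed upright side by side in the rack, 76 (x) x 66 (y) x 26 mm as a block whose top is 33 mm above the rack's feet. Origin as the rack's. Not to be touched.
- bail (a joint): Angle of the wire handle (bail) about its hinge, which runs along the rack's y axis through point bail_pivot: 0 is upright, positive leans toward the rack's +x, limits -0.75 and 0.75 rad. It swings very easily (under 0.1 N at the sleeve) and its slight friction keeps it where it is left.
- bail_grip (a point): Centre of the blue sleeve on the handle's cross bar: 9 mm diameter, 54 mm long, axis along the rack's y axis, 75 mm from the hinge; upright it stands 125 mm above the rack's feet. The handle is thin wire: a squeeze of 20 to 50 N a finger holds it well, more than 65 N a finger is too much.
- bail_pivot (a point): Middle of the handle's hinge axis, 50 mm above the centre of the rack's underside (so 54 mm above the bench while the rack stands in the dish); its axes are those of the rack.
- dish_lid: The dish's clear glass lid, 105 x 109 x 9 mm with a knob 28 mm high in all, lying on the bench behind the dish. Origin: centre of its underside. To be left alone.
- stain_bottle: Brown stain bottle with a dropper teat, 40 mm across, 108 mm high, standing on the bench. Origin: centre of its underside. To be left alone.
- tweezers: Steel tweezers, 121 mm long, 8 mm high, lying on the bench. Origin: middle of the underside. To be left alone.
There are look-alikes about, which are no part of the job. Leave any purple look-alike of the dish alone.

How it is judged (in metres and radians):
On the way:
1. the rack is held by the sleeve of its handle, level and still, clear over the dish, for two seconds (contact force between the fingers and rack above 1 N and z of rack in the frame of dish above 0.086 m and angle between rack's own z axis and vertical below 0.12 rad and horizontal distance between rack and dish below 0.03 m and linear speed of rack below 0.03 m/s and distance between the grasp point and bail_grip below 0.035 m), for 2 s.
At the end, for the whole second after the job is handed in: The gripper holds the rack by its sleeve (tool point within 35 mm), handle upright within 0.2 rad, dish not touching it, feet 30 to 114 mm above the dish's rim, centre within 30 mm of the dish's centre seen from above, level within 0.10 rad and at rest (20 mm/s, 0.2 rad/s) (contact force between the fingers and rack above 1 N and contact force between rack and dish below 0.2 N and z of rack in the frame of dish between 0.086 and 0.17 m and horizontal distance between rack and dish below 0.03 m and angle between rack's own z axis and vertical below 0.1 rad and linear speed of rack below 0.02 m/s and angular speed of rack below 0.2 rad/s and distance between the grasp point and bail_grip below 0.035 m and value of joint bail between -0.2 and 0.2 rad); the arm keeps its last pose, push and grip.
It fails at once if the dish is knocked by the rack (over 15 N) or pushed by the robot (over 8 N), or is dragged more than 15 mm or tipped (contact force between rack and dish above 15 N or contact force between any of the arm, the fingers and dish above 8 N or distance of dish from where it was at the start of the episode above 0.015 m or angle between dish's own z axis and vertical above 0.1 rad).
It fails at once if the robot touches the slides (contact force between any of the arm, the fingers and slides above 1 N).
It fails at once if the handle is squeezed hard (over 65 N a finger, 130 N in all) (contact force between the fingers and rack above 130 N).
It fails at once if the rack is tipped (angle between rack's own z axis and vertical above 0.3 rad).
It fails at once if the lid, the bottle or the tweezers are disturbed (distance of any of dish_lid, stain_bottle, tweezers from where it was at the start of the episode above 0.02 m).
It also fails if it takes over 48 s, if anything falls off the work surface, if the arm or the gripper's body presses on something with over 40 N, if the wrist force passes 120 N, or if a joint passes its speed limit or range.

### The arm

A 6-joint arm with a two-finger parallel gripper is mounted at the origin on a cart in front of the work surface, level with it; the furniture and walls round the work are solid. World frame = base frame: x ahead of the robot, y to its left, z up, the work surface at z = 0. Lengths are in mm, angles in rad, forces in N, time in s.
With the tool pointing down it reaches from about 425 to 925 mm from the base axis. Payload 12.5 kg.
Tool frame: the origin (TCP) lies between the finger pads, 19 mm behind the fingertips; this is the grasp point; z points along the fingers, y is the line along which they close (so a half turn about z gives the same grasp; the last joint's range is limited). The gripper opens to 85 mm and grips with 20 to 120 N. Pads are 22 mm wide; open, the fingers measure 114 mm over their backs; the gripper's body (76 mm by 85 mm) begins 54 mm behind the grasp point. The pads swing forward as they close: fully open they stand 13 mm farther back than shut.
Start: joints at [1.128, 0.491, 1.559, -0, 1.092, -0.106], TCP at [206.525, 589.907, 250.027] pointing down, gripper open.
Joint ranges: [-3.1, 3.1], [-0.84, 2.19], [0.05, 2.79], [-1.13, 4.28], [0.06, 2.93], [-2.69, 2.69]. Speed limits (rad/s): [2.22, 2.22, 2.79, 3.14, 3.14, 3.14].

### API

Orientations are given as a unit quaternion [x, y, z, w].
In Python, from bench import ctrl gives the robot as it stands.
- The arm moves only by the tool jog_arm, never from a script. Its argument "deltas" is a list of rows, each a list of 4 numbers: the shift along the tool's x, y, z in units of 2.5 cm (1.0 is 2.5 cm), then the turn about the tool's z in units of pi rad (1.0 is pi rad). A call has 1 to 20 rows; each row shifts and turns the commanded pose from where the row before left it, along the tool's axes as they then stand; what a row does not reach is not made up. A row lasts 1/10 s, in which the tool goes at most 50 mm and 8.59 degrees, less where a joint would pass 70% of its speed; a pose out of reach is approached as far as the arm can. A call with a number of a shift or a turn outside -1 to 1 is refused whole. A call with a gripper value outside its range is refused whole. "fingers" is the opening, from 0 (shut) to 1 (fully open), set as the call begins (left out, the last holds). The fingers move at their own pace and stop on an object; "force" is the grip in N (left out, the last holds). Time passes only in rows, so rows that do not move let the fingers close. It gives the time, the measured TCP pose, the force, the opening and the grip force at its end, in the units of the state.
- ctrl.observe(): the state, without advancing time (a new reading comes with each control period).
- ctrl.read_camera(name): name is "side" or "top" or "wrist"; returns the picture (420x560x3 uint8, red, green, blue); there is no depth.
- ctrl.get_calibration(name): a dict with "fx", "fy", "cx", "cy" (pixels), "k1" (the pictures are not rectified: a ray, as slopes to the right and down, at radius r is drawn at 1 + k1 r^2 times it, then the intrinsics apply), "R" (3x3) and "t" (3): a world point X has camera coordinates R X + t. Camera axes: x right, y down, z forward; pixel columns grow to the right and rows downward; lengths in mm; the calibration is good to about 2 mm. A picture is of the moment at which its call begins: read the wrist's pose just before it. get_calibration takes no time and is no camera call; for the wrist camera it gives the pose at the moment of the call.
- ctrl.hand_in(): hands the job in; it is judged then, once.
The state is a dict: "clock": time; "joints": joint angles; "qd": joint speeds; "joint_torque": joint torques, N m; "position": TCP position; "ee_rot": TCP orientation; "contact_force": force on the tool from outside, world axes, zero at the start; "wrist_torque": the same for the moment, N m; "finger_gap": finger opening in mm; "grasp_force": force on a finger pad.
Only numpy, scipy, OpenCV 4.12 (cv2) and the standard library are available. Lean on these libraries where they do the work, as an engineer would, in place of code of your own. Each camera call takes 0.05 s, during which the arm holds its last target. There are 200 camera calls.

## Working session

There is one attempt and no reset: what is moved stays moved. The work goes in short steps, Python scripts to look and compute and a tool call to move; the robot and the scene stay as the last step left them, time stands still between calls to the robot, and variables do not carry over. Pictures are saved under pics/ and viewed, at most 10 in all, crops included, and the job is handed in when it is done.

Besides the shell and the picture viewer there is one more tool, called after "Emit:" as a command line: name --pt "numbers of a row" for each row, then --argument value for the rest. jog_arm: Moves the arm, as the interface text tells. Shifts and turns lie within -1 to 1; 1 stands for 2.5 cm of shift or pi rad of turn. Its arguments: {"type":"object","properties":{"deltas":{"type":"array","items":{"type":"array","items":{"type":"number","minimum":-1,"maximum":1}}},"fingers":{"type":"number"},"force":{"type":"number"}},"required":["deltas"]}

```bash
mkdir -p pics; cat > h.py <<'E'
import numpy as np, cv2
from bench import ctrl
def ray(c,u,v):
    d=np.array([(u-c['cx'])/c['fx'],(v-c['cy'])/c['fy']]); rd=np.hypot(*d); r=rd
    for _ in range(20): r=rd/(1+c['k1']*r*r)
    s=d*(r/rd if rd else 1); R=np.array(c['R']); t=np.array(c['t'])
    return -R.T@t, R.T@np.array([*s,1.])
def onz(c,u,v,z):
    o,d=ray(c,u,v); return o+d*(z-o[2])/d[2]
def proj(c,X):
    p=np.array(c['R'])@np.array(X,float)+np.array(c['t']); s=p[:2]/p[2]; s=s*(1+c['k1']*(s@s))
    return np.array([c['fx']*s[0]+c['cx'],c['fy']*s[1]+c['cy']])
def tri(c1,p1,c2,p2):
    o1,d1=ray(c1,*p1);o2,d2=ray(c2,*p2)
    a=np.linalg.lstsq(np.c_[d1,-d2],o2-o1,rcond=None)[0]
    A=o1+a[0]*d1;B=o2+a[1]*d2
    return (A+B)/2,np.linalg.norm(A-B)
def snap(n,f):
    c=ctrl.get_calibration(n); im=ctrl.read_camera(n)[:,:,::-1].copy(); cv2.imwrite(f'pics/{f}.png',im); return c,im
E
python3 - <<'E'
from h import *
np.set_printoptions(precision=3,suppress=True)
for n in('top','side'):
    c,im=snap(n,n+'1'); R=np.array(c['R']);print(n,c['fx'],c['cx'],c['cy'],c['k1'],-R.T@c['t'],R.tolist())
s=ctrl.observe();print(s['clock'],s['ee_rot'],s['finger_gap'])
E
```

```text
top 413.3619435952493 277.33701813889786 205.19830853858628 -0.05365669332865541 [ 323.979  -63.06  1071.481] [[-0.00899167399519207, -0.9999422148376944, -0.005892095064610373], [-0.9688516303465664, 0.010170084427272203, -0.2474329965011583], [0.24747862164955628, 0.0034837290693128247, -0.9688870911815305]]
side 527.7635575390769 269.87089223716987 211.43445159382387 -0.013573988693731203 [   89.361 -1268.98    862.259] [[0.936154166529539, -0.3514255427770069, 0.010745434996803815], [-0.1711756684917349, -0.48226051072052606, -0.8591412516670265], [0.30710627965867476, 0.8024493053666776, -0.5116256886736088]]
0.1 [ 0.168  0.986 -0.    -0.   ] 85.47248907137596
```

View pics/top1.png

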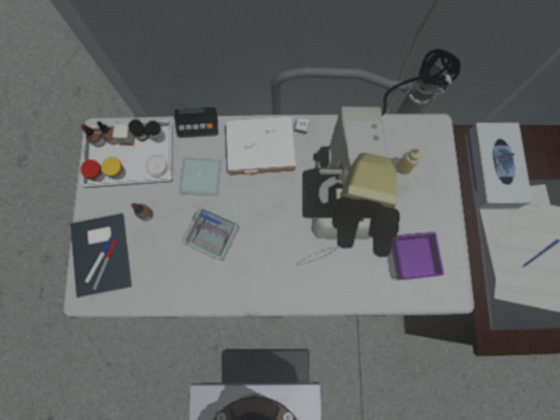

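View pics/side1.png

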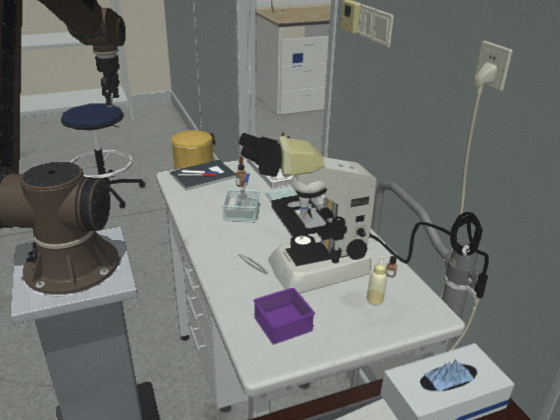

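The top view shows the glass dish with the rack and blue sleeve at about (211,234), and at (241,206) in the side view. The purple tray at (417,256) top is the look-alike. The lid is at (200,176), the bottle at (140,210) and the tweezers at (318,256). I'll confirm the dish in one enlarged crop.

```bash
python3 - <<'E'
from h import *
a=cv2.imread('pics/top1.png')[195:275,170:250]; b=cv2.imread('pics/side1.png')[160:230,205:275]
cv2.imwrite('pics/crop1.png',np.hstack([cv2.resize(a,(400,400),interpolation=2),cv2.resize(b,(400,400),interpolation=2)]))
for n in('top','side'):
    im=cv2.imread(f'pics/{n}1.png'); h=cv2.cvtColor(im,cv2.COLOR_BGR2HSV)
    m=cv2.inRange(h,(105,90,50),(128,255,255)); k,l,s,ce=cv2.connectedComponentsWithStats(m)
    print(n,[(s[i].tolist(),ce[i].round(1).tolist()) for i in range(1,k) if s[i][4]>5])
E
```

```text
top [([200, 213, 20, 12, 74], [209.1, 218.2]), ([101, 235, 14, 18, 81], [107.1, 244.3]), ([530, 240, 28, 22, 42], [545.3, 249.4])]
side [([293, 54, 10, 9, 79], [297.1, 57.8]), ([62, 105, 59, 22, 752], [90.6, 114.9]), ([205, 171, 14, 4, 26], [211.3, 171.8]), ([245, 173, 4, 9, 21], [246.8, 177.5]), ([300, 207, 8, 2, 10], [303.6, 207.7]), ([456, 400, 53, 20, 198], [483.3, 410.1])]
```

View pics/crop1.png

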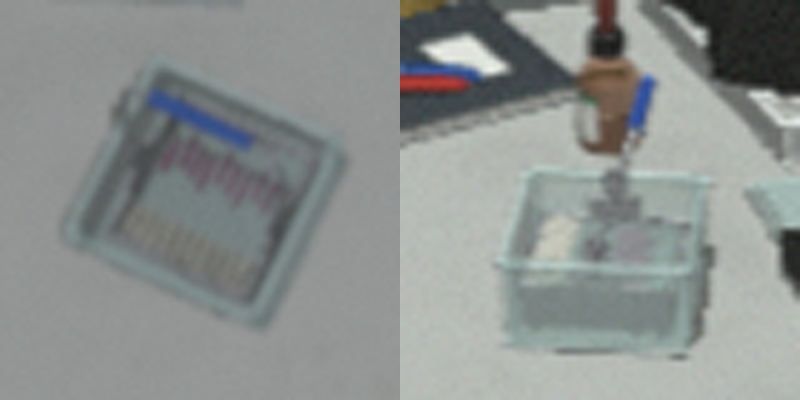

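The crop confirms it: a clear glass dish with the rack, and the blue sleeve leaning toward the back. The rim corners in the top view are about (200,207), (239,226), (223,260) and (184,242).

```bash
python3 - <<'E'
from h import *
np.set_printoptions(precision=1,suppress=True)
ct=ctrl.get_calibration('top');cs=ctrl.get_calibration('side')
P=np.array([onz(ct,u,v,54) for u,v in[(200,207),(239,226),(223,260),(184,242)]])
print(P,P.mean(0),[np.linalg.norm(P[i]-P[i-1]) for i in range(4)])
S,e=tri(ct,(209.1,218.2),cs,(246.8,177.5));print('sleeve',S,e)
im=cv2.imread('pics/top1.png');h=cv2.cvtColor(im,cv2.COLOR_BGR2HSV);m=cv2.inRange(h,(105,90,50),(128,255,255))
m[:, :190]=0;m[:,230:]=0
(c,(w,hh),a)=cv2.minAreaRect(cv2.findNonZero(m)); print(c,w,hh,a)
b=cv2.boxPoints((c,(w,hh),a)); 
for q in b: print(onz(ct,*q,S[2]))
y,x=np.nonzero(m); X=np.array([onz(ct,u,v,S[2])[:2] for u,v in zip(x,y)]);d=np.linalg.eigh(np.cov(X.T))[1][:,1];print('axis',d,np.degrees(np.arctan2(d[1],d[0])),X.mean(0))
# side
im=cv2.imread('pics/side1.png');h=cv2.cvtColor(im,cv2.COLOR_BGR2HSV);m=cv2.inRange(h,(105,90,50),(128,255,255));m[:,:235]=0;m[:,260:]=0;m[200:]=0
y,x=np.nonzero(m);print('side',list(zip(x,y)))
s=ctrl.observe();print(s['position'],s['ee_rot'])
from scipy.spatial.transform import Rotation as Ro
print(Ro.from_quat(s['ee_rot']).as_matrix())
for n,u,v,z in(('lid',200,176,9),('bottle',140,210,50)):print(n,onz(ct,u,v,z))
E
```

```text
[[581.2 137.5  54. ]
 [531.   37.3  54. ]
 [445.9  75.7  54. ]
 [491.5 174.3  54. ]] [512.4 106.2  54. ] [np.float64(96.93375083385351), np.float64(112.02949689986866), np.float64(93.29136562341041), np.float64(108.65334947951129)]
sleeve [536.3 100.9 124.9] 0.8028411560049437
(209.30001831054688, 218.40003967285156) 21.466251373291016 3.130495071411133 26.56505012512207
[543.9 125.2 124.9]
[550.6 122.1 124.9]
[527.   76.  124.9]
[520.3  79.2 124.9]
axis [0.4 0.9] 63.36974981526522 [535.8 100.9]
side [(np.int64(248), np.int64(173)), (np.int64(247), np.int64(174)), (np.int64(248), np.int64(174)), (np.int64(247), np.int64(175)), (np.int64(248), np.int64(175)), (np.int64(246), np.int64(176)), (np.int64(247), np.int64(176)), (np.int64(248), np.int64(176)), (np.int64(246), np.int64(177)), (np.int64(247), np.int64(177)), (np.int64(248), np.int64(177)), (np.int64(246), np.int64(178)), (np.int64(247), np.int64(178)), (np.int64(246), np.int64(179)), (np.int64(247), np.int64(179)), (np.int64(245), np.int64(180)), (np.int64(246), np.int64(180)), (np.int64(247), np.int64(180)), (np.int64(245), np.int64(181)), (np.int64(246), np.int64(181)), (np.int64(247), np.int64(181))]
[206.4 589.7 249.5] [ 0.2  1.  -0.  -0. ]
[[-0.9  0.3 -0. ]
 [ 0.3  0.9 -0. ]
 [ 0.  -0.  -1. ]]
lid [679.2 149.7   9. ]
bottle [575.9 292.8  50. ]
```

The sleeve is at about (536,101,125), which matches a 24 mm offset and a lean of about 0.33 rad toward +x. The rack axis is at 63.4°. Next I move above the dish and then turn the tool.

Emit:
jog_arm --pt "-0.9 -0.7 0 0" --pt "-0.9 -0.7 0 0" --pt "-0.9 -0.7 0 0" --pt "-0.9 -0.7 0 0" --pt "-0.9 -0.7 0 0" --pt "-0.9 -0.7 0 0" --pt "-0.9 -0.7 0 0" --pt "-0.9 -0.7 0 0" --pt "-0.9 -0.7 0 0" --pt "-0.9 -0.7 0 0" --pt "-0.9 -0.7 0 0" --pt "-0.9 -0.7 0 0" --pt "-0.9 -0.7 0 0" --pt "-0.9 -0.7 0 0" --pt "-0.9 -0.7 0 0" --pt "-0.9 -0.7 0 0" --pt "-0.9 -0.7 0 0" --pt "-0.9 -0.7 0 0" --pt "-0.9 -0.7 0 0" --pt "-0.9 -0.7 0 0" --fingers 1 --force 30

```text
clock: 2.1
position: [516.0, 109.8, 249.8]
ee_rot: [0.168, 0.986, -0.0, -0.0]
contact_force: [0.6, 0.8, -0.7]
finger_gap: 85.3
grasp_force: 0.0
```

Emit:
jog_arm --pt "0 0 0 0.045" --pt "0 0 0 0.045" --pt "0 0 0 0.045" --pt "0 0 0 0.045" --pt "0 0 0 0.045" --pt "0 0 0 0.045" --pt "0 0 0 0.045" --pt "0 0 0 0.045" --pt "0 0 0 0.045" --pt "0 0 0 0.045" --pt "0 0 0 0.045" --pt "0 0 0 0.045" --pt "0 0 0 0" --pt "0 0 0 0"

```text
clock: 3.5
position: [515.5, 110.9, 249.8]
ee_rot: [0.849, 0.528, -0.0, -0.0]
contact_force: [1.0, 0.1, 0.6]
finger_gap: 85.0
grasp_force: 0.0
```

```bash
python3 - <<'E'
from h import *
c,im=snap('wrist','w1'); R=np.array(c['R']);print(-R.T@c['t'],c['fx'],ctrl.observe()['clock'])
for n in('top','side'):snap(n,n+'2')
E
```

```text
[551.9200257  183.75828796 372.36866597] 303.28649598523054 3.55
```

View pics/w1.png

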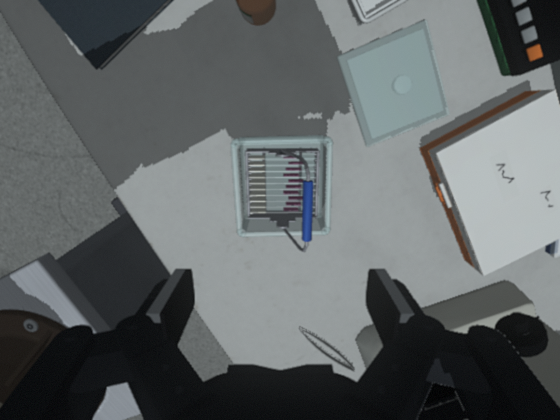

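The wrist view shows the dish rim from (232,138) to (330,236) and the sleeve from (308,181) to (307,241), to the right of the rack's middle. Next I measure from it.

```bash
python3 - <<'E'
from h import *
np.set_printoptions(precision=1,suppress=True)
c=ctrl.get_calibration('wrist');ct=ctrl.get_calibration('top')
im=cv2.imread('pics/w1.png');h=cv2.cvtColor(im,cv2.COLOR_BGR2HSV);m=cv2.inRange(h,(105,120,50),(128,255,255));m[:,:285]=0;m[:,325:]=0;m[:160]=0;m[260:]=0
r=cv2.minAreaRect(cv2.findNonZero(m));print(r)
y,x=np.nonzero(m);q=(x.mean(),y.mean())
T,e=tri(c,q,ct,(209.1,218.2));print('sleeve tri',T,e)
for z in(121,125):
    X=np.array([onz(c,u,v,z)[:2] for u,v in zip(x,y)]);d=np.linalg.eigh(np.cov(X.T))[1][:,1];print(z,X.mean(0),np.degrees(np.arctan2(d[1],d[0]))%180,np.ptp((X-X.mean(0))@d))
P=np.array([onz(c,*p,54) for p in[(232,138),(329,136),(330,236),(237,236)]]);print(P,P.mean(0),[np.linalg.norm(P[i]-P[i-1]) for i in range(4)],np.degrees(np.arctan2(*(P[0]-P[3])[1::-1])),np.degrees(np.arctan2(*(P[1]-P[2])[1::-1])))
s=ctrl.observe();from scipy.spatial.transform import Rotation as Ro
R=Ro.from_quat(s['ee_rot']).as_matrix();t=np.array(s['position']);print('tool y angle',np.degrees(np.arctan2(R[1,1],R[0,1])))
for n,p in(('sleeve',[*onz(c,*q,125)]),('dish',P.mean(0))):print(n,'in tool',R.T@(np.array(p)-t))
E
```

```text
((306.95550537109375, 210.96832275390625), (9.6622314453125, 60.154205322265625), 1.7357046604156494)
sleeve tri [536.4 100.4 126.1] 1.6482446964099162
121 [536.6  98. ] 64.28387528016816 55.52105652766706
125 [536.9  99.4] 64.28387528016816 54.637903971073996
[[496.  180.5  54. ]
 [586.3 138.1  54. ]
 [543.   35.2  54. ]
 [447.9  82.3  54. ]] [518.3 109.   54. ] [np.float64(109.34313191120167), np.float64(99.78246209549546), np.float64(111.62204539923529), np.float64(106.1199455741534)] 63.8941703318888 67.15562081282827
tool y angle -26.3515285405256
sleeve in tool [ -0.6  24.2 125. ]
dish in tool [ -0.4   3.3 196. ]
```

Emit:
jog_arm --pt "0 0.04 0.3 0" --pt "0 0 0.6 0" --pt "0 0 0.6 0" --pt "0 0 0.6 0" --pt "0 0 0.6 0" --pt "0 0 0.6 0" --pt "0 0 0.6 0" --pt "0 0 0.5 0" --pt "0 0 0.3 0" --pt "0 0 0.2 0" --pt "0 0 0.06 0" --pt "0 0 0 0" --pt "0 0 0 0"

```text
clock: 4.95
position: [516.7, 110.4, 126.4]
ee_rot: [0.85, 0.526, 0.0, 0.0]
contact_force: [-0.4, -0.3, 0.4]
finger_gap: 85.5
grasp_force: 0.0
```

Emit:
jog_arm --pt "0 0 0 0" --pt "0 0 0 0" --pt "0 0 0 0" --pt "0 0 0 0" --pt "0 0 0 0" --pt "0 0 0 0" --pt "0 0 0 0" --pt "0 0 0 0" --fingers 0.35 --force 20

```text
clock: 5.75
position: [516.5, 110.4, 126.0]
ee_rot: [0.85, 0.526, 0.0, -0.0]
contact_force: [0.1, 1.0, -0.1]
finger_gap: 29.7
grasp_force: 0.1
```

```bash
python3 - <<'E'
from h import *
c,im=snap('wrist','w2');d,b=snap('side','side3')
cv2.imwrite('pics/v2.png',np.hstack([im[150:400,130:430],cv2.resize(b[120:240,180:300],(250,250),interpolation=2)]))
E
```

```text
(no output)
```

View pics/v2.png

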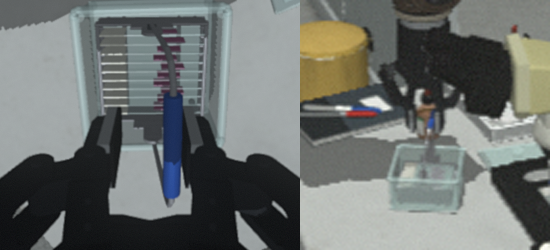

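The sleeve lies between the pads, at crop (172,150), and the right pad has already swung it nearly upright. I close lightly.

Emit:
jog_arm --pt "0 0 0 0" --pt "0 0 0 0" --pt "0 0 0 0" --pt "0 0 0 0" --pt "0 0 0 0" --pt "0 0 0 0" --pt "0 0 0 0" --pt "0 0 0 0" --fingers 0 --force 35

```text
clock: 6.65
position: [516.5, 110.4, 126.0]
ee_rot: [0.85, 0.526, 0.0, -0.0]
contact_force: [-0.0, -1.2, 1.3]
finger_gap: 7.8
grasp_force: 34.1
```

Emit:
jog_arm --pt "0 0 -0.05 0" --pt "0 0 -0.05 0" --pt "0 0 -0.05 0" --pt "0 0 -0.05 0" --pt "0 0 -0.05 0" --pt "0 0 -0.05 0" --pt "0 0 -0.05 0" --pt "0 0 -0.05 0" --pt "0 0 0 0" --pt "0 0 0 0" --pt "0 0 0 0"

```text
clock: 7.75
position: [516.5, 110.4, 136.0]
ee_rot: [0.85, 0.526, 0.0, -0.0]
contact_force: [-0.0, 0.7, -4.5]
finger_gap: 7.6
grasp_force: 34.0
```

```bash
python3 - <<'E'
from h import *
c,im=snap('wrist','w3');d,b=snap('side','side4')
cv2.imwrite('pics/v3.png',np.hstack([im[130:380,130:430],cv2.resize(b[120:240,180:300],(250,250),interpolation=2)]))
E
```

```text
(no output)
```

View pics/v3.png

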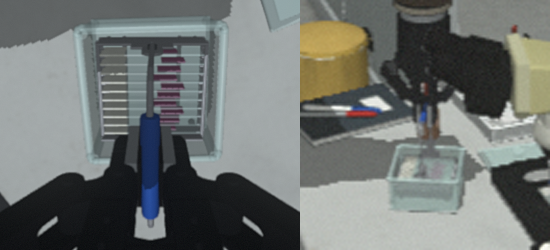

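The sleeve is gripped in the middle, the handle is upright, and the weight is about 4.5 N with the rack centred. I keep lifting.

Emit:
jog_arm --pt "0 0 -0.08 0" --pt "0 0 -0.12 0" --pt "0 0 -0.16 0" --pt "0 0 -0.16 0" --pt "0 0 -0.16 0" --pt "0 0 -0.16 0" --pt "0 0 -0.16 0" --pt "0 0 -0.16 0" --pt "0 0 -0.16 0" --pt "0 0 -0.16 0" --pt "0 0 -0.16 0" --pt "0 0 -0.16 0"

```text
clock: 9.05
position: [516.5, 110.4, 181.3]
ee_rot: [0.85, 0.526, 0.0, -0.0]
contact_force: [1.2, -0.4, -2.9]
finger_gap: 7.9
grasp_force: 34.0
```

Emit:
jog_arm --pt "0 0 -0.16 0" --pt "0 0 -0.16 0" --pt "0 0 -0.16 0" --pt "0 0 -0.16 0" --pt "0 0 -0.16 0" --pt "0 0 -0.16 0" --pt "0 0 -0.16 0" --pt "0 0 -0.16 0" --pt "0 0 -0.16 0" --pt "0 0 -0.16 0" --pt "0 0 -0.16 0" --pt "0 0 -0.16 0" --pt "0 0 -0.16 0" --pt "0 0 -0.12 0" --pt "0 0 -0.08 0" --pt "0 0 -0.04 0" --pt "0 0 0 0" --pt "0 0 0 0" --pt "0 0 0 0"

```text
clock: 10.95
position: [516.4, 110.4, 238.8]
ee_rot: [0.85, 0.526, -0.0, -0.0]
contact_force: [0.2, -0.6, -4.7]
finger_gap: 7.8
grasp_force: 34.0
```

Emit:
jog_arm --pt "0 0 0 0" --pt "0 0 0 0" --pt "0 0 0 0" --pt "0 0 0 0" --pt "0 0 0 0" --pt "0 0 0 0" --pt "0 0 0 0" --pt "0 0 0 0" --pt "0 0 0 0" --pt "0 0 0 0" --pt "0 0 0 0" --pt "0 0 0 0" --pt "0 0 0 0" --pt "0 0 0 0" --pt "0 0 0 0" --pt "0 0 0 0" --pt "0 0 0 0" --pt "0 0 0 0" --pt "0 0 0 0" --pt "0 0 0 0"

```text
clock: 12.95
position: [516.5, 110.4, 239.0]
ee_rot: [0.85, 0.526, 0.0, -0.0]
contact_force: [-0.2, -0.2, -3.8]
finger_gap: 8.0
grasp_force: 34.0
```

```bash
python3 - <<'E'
from h import *
c,im=snap('wrist','w4');d,b=snap('side','side5')
cv2.imwrite('pics/v4.png',np.hstack([im[100:400,130:430],cv2.resize(b[100:240,170:310],(300,300),interpolation=2)]))
E
```

```text
(no output)
```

View pics/v4.png

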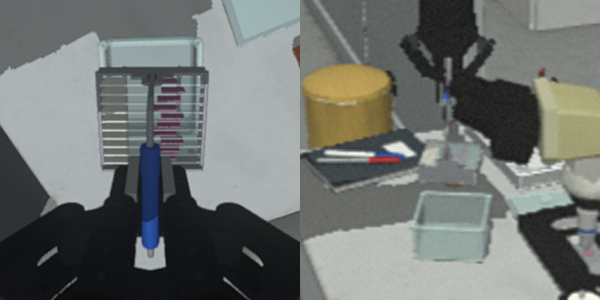

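The rack hangs level and clear of the dish, at crop (450,160) against the dish at (450,225). I hold a little longer, then hand in.

Emit:
jog_arm --pt "0 0 0 0" --pt "0 0 0 0" --pt "0 0 0 0" --pt "0 0 0 0" --pt "0 0 0 0" --pt "0 0 0 0" --pt "0 0 0 0" --pt "0 0 0 0" --pt "0 0 0 0" --pt "0 0 0 0" --pt "0 0 0 0" --pt "0 0 0 0" --pt "0 0 0 0" --pt "0 0 0 0" --pt "0 0 0 0" --pt "0 0 0 0" --pt "0 0 0 0" --pt "0 0 0 0" --pt "0 0 0 0" --pt "0 0 0 0"

```text
clock: 15.05
position: [516.5, 110.4, 239.0]
ee_rot: [0.85, 0.526, 0.0, -0.0]
contact_force: [0.3, -0.4, -4.1]
finger_gap: 7.8
grasp_force: 34.0
```

```bash
python3 -c "
from bench import ctrl
print(ctrl.hand_in())"
```

```text
the job is handed in; nothing more can be done
None
```

I handed the job in with the rack held by its upright handle at 34 N, level and still over the dish for about 4 s, feet about 6 cm above the rim; `hand_in()` returned no verdict.

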